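# Hook the dryer vent flap shut

## Robot

A 7-joint arm with a two-finger parallel gripper is mounted at the origin on the work surface. World frame = base frame: x ahead of the robot, y to its left, z up, the work surface at z = 0. Lengths are in m, angles in degrees, forces in N, time in s.
With the tool pointing down it reaches from about 0.4 to 0.875 m from the base axis. Payload 4.4 kg.
Tool frame: the origin (TCP) lies on the centre line of the jaws, within the pads' length; the fingertips stand 17 mm ahead of it and the grasp point (between the pads) lies 2 mm behind it (robot.tip_reach is the distance from the TCP to the fingertips, in m); z points along the fingers, y is the line along which they close (so a half turn about z gives the same grasp; the last joint's range is limited). The gripper opens to 85 mm and grips with 20 to 120 N. Pads are 22 mm wide; open, the fingers measure 114 mm over their backs; the gripper's body (76 mm by 85 mm) begins 54 mm behind the grasp point. The pads swing forward as they close: fully open they stand 13 mm farther back than shut.
Start: joints at [70.027, 36.005, 2.206, 86.941, -1.547, 57.084, -1.146], TCP at [0.181, -0.624, 0.248] pointing down, gripper open.
Joint ranges: [-175.42, 175.42], [-21.48, 121.26], [-71.46, 75.88], [10.55, 141.38], [-63.04, 243.04], [13.31, 113.54], [-168.57, 168.57]. Speed limits (degrees/s): [147.25, 147.25, 180, 180, 180, 180, 180].

## Interface

Orientations are given as a 3x3 rotation matrix whose columns are the frame's x, y, z axes.
In Python, from cell import robot gives the robot as it stands.
- The arm moves only by the tool carry_out, never from a script. Its argument "targets" is a list of rows, each a list of 3 entries, a list of its own where there are three numbers: the closure, from 0 (fully open) to 1 (shut), then the shift along the tool's x, y, z in cm, then the turn about the tool's z in degrees. A call has 1 to 20 rows; each row is the pose to reach, as a shift and turn from the pose commanded when the call began, along the tool's axes at that moment; what a row does not reach only later rows make up. A row lasts 1/8 s, in which the tool goes at most 62.5 mm and 10.7 degrees, less where a joint would pass 70% of its speed; a pose out of reach is approached as far as the arm can. A call with a gripper value outside its range is refused whole. The fingers move at their own pace and stop on an object; the grip force is fixed at half the most. Time passes only in rows, so rows that repeat a pose let the fingers close. It gives the time, the measured TCP pose, the force, the opening and the grip force at its end, in the units of the state.
- robot.sense(): the state, without advancing time (a new reading comes with each control period).
- robot.read_camera(name): name is "side" or "top"; returns the picture (480x640x3 uint8, red, green, blue); there is no depth.
- robot.get_calibration(name): a dict with "vertical_fov" (degrees; the focal length in pixels is half the picture's height over the tangent of half this angle, whatever the lens; pixels are square), "cx", "cy" (the principal point, pixels), "R" (3x3) and "t" (3): a world point X has camera coordinates R X + t. Camera axes: x right, y down, z forward; pixel columns grow to the right and rows downward; lengths in m; the calibration is good to about 2 mm. A picture is of the moment at which its call begins. get_calibration takes no time and is no camera call.
- robot.finish_job(): hands the job in; it is judged then, once.
The state is a dict: "time": time; "joints": joint angles; "joint_velocities": joint speeds; "joint_torque": joint torques, N m; "tool_pos": TCP position; "tcp_rot": TCP orientation; "wrist_force": force on the tool from outside, world axes, zero at the start; "moment": the same for the moment, N m; "grip_width": finger opening in m; "grasp_force": force on a finger pad.
Only numpy, scipy, OpenCV 4.12 (cv2) and the standard library are available. Lean on these libraries where they do the work, as an engineer would, in place of code of your own. Each camera call takes 0.05 s, during which the arm holds its last target. There are 200 camera calls.

## Task

Take the hook pole from its rest, drop its hook down through the red ring eye on the open vent flap and pull the flap fully shut with it, without slamming. Then unhook the pole and lay it back in both saddles of its rest. Touch the vent only with the pole, never with the gripper or arm, and leave the bottle, jar, tub and cup where they stand.

Things in the scene. Friction and masses are not known exactly. Their poses are not given: they have to be found in the camera images.
- vent_flap (a joint): opening angle of the vent flap (rad). The flap is a blue-framed clear panel 206 mm wide, 130 mm high and 12 mm thick, hinged along its bottom edge on top of the white air box. 0 = shut: upright between the two grey posts, against its stop; it grows (to 0.9) as the top edge leans away from the box's louvred front face. Starts open at 0.5 to 0.8. The hinge is stiff: the flap stays wherever it is left, and takes about 3 to 6 N at the eye to pull shut
- flap_hinge (a point): middle of the flap's hinge line, 148 mm above the table. With the flap shut its axes are those of the air box (vent_unit); it turns with the flap about its own y axis: z points up along the panel, x out of the panel on the far side
- eye (a point): centre of the red ring eye fixed rigidly at the middle of the flap's top edge, standing out on the louvred (robot) side: in the axes of flap_hinge it lies at x = -32 mm, z = +140 mm. Ring of 6 mm bar, 36 mm clear inside, 48 mm outside; its z axis is the axis of the hole, which points straight up when the flap is 0.38 rad open and tilts with the flap. A short stem joins its far (+x) side to the panel
- vent_unit: fixed white air box the flap is mounted on: 200 mm deep (x from -50 to +150 mm), 260 mm wide, 140 mm tall, origin on the table below the hinge line; its -x face, with grey louvres, looks roughly to the robot; two grey posts, 22 mm square, at y = +-117 mm rise to 275 mm above the table
- pole_grip (a point): centre of the hook pole's yellow handle, a bar 150 mm long (along x), 22 mm wide (y) and 26 mm high (z). +x points along the pole to its hook, z is up while the hook hangs down. A thin 8 mm steel rod goes on from the handle's end along +x to 136 mm from the centre and there bends straight down (-z) into a 46 mm prong. Pole mass about 0.13 to 0.25 kg, balanced within 20 mm of the centre
- hook_neck (a point): top end of the prong, 136 mm in front of and 4 mm below the handle's centre
- hook_mid (a point): middle of the prong, 136 mm in front of and 24 mm below the handle's centre
- hook_tip (a point): free lower end of the prong, 136 mm in front of and 46 mm below the handle's centre
- pole: the hook pole itself, a loose body whose origin and axes are those of pole_grip
- pole_rest: fixed dark steel rest for the pole: base plate 170 x 80 mm, origin at its underside's centre on the table. Two saddles at x = +-58 mm (8 mm thick along x) carry the handle along the rest's x axis: their floors are 60 mm above the table, so a seated handle's centre is 73 mm above it; side cheeks leave 34 mm at the floor and flare out to 45 mm, up to 83 mm height. The handle is free between the saddles (108 mm) to be gripped from above. It may stand on the robot's left or right
- detergent_center (a point): orange round detergent bottle with a blue cap, 72 mm across, 210 mm tall; a loose bystander; this point is its centre, half-way up
- softener_center (a point): green round jar with a white lid, 80 mm across, 130 mm tall; a loose bystander; this point is its centre, half-way up
- tub_center (a point): empty blue open tub, 150 x 110 mm, 70 mm tall; a loose bystander; this point is its centre, half-way up
- cup_center (a point): white plastic measuring cup, 72 mm across, 80 mm tall; a loose bystander; this point is its centre, half-way up
Not all that is in view belongs to the job. What is meant by the pole is not green, and is the larger of those in its own colour.

How it is judged (in metres and radians):
On the way, in this order (a step that is already met when the one before it is completed fails the run):
1. the hook's prong is down through the ring eye while the flap is still open (z of hook_tip in the frame of eye below -0.004 m and z of hook_neck in the frame of eye above 0.003 m and distance between hook_mid and eye below 0.025 m and value of joint vent_flap above 0.3 rad), for 0.1 s.
2. the flap is pulled shut (under 0.05 rad) with the prong still in the eye (z of hook_tip in the frame of eye below -0.004 m and z of hook_neck in the frame of eye above 0.003 m and distance between hook_mid and eye below 0.025 m and value of joint vent_flap below 0.05 rad), for 0.1 s.
At the end, for the whole second after the job is handed in: The flap is shut (within 0.05 rad, about 7 mm at its top edge) and the pole lies still and level in both saddles of its rest: handle centre within 22 mm of the rest's middle along it and 12 mm across it, seated to within 7 mm in height, in line within 0.15 rad (value of joint vent_flap below 0.05 rad and x of pole_grip in the frame of pole_rest between -0.022 and 0.022 m and y of pole_grip in the frame of pole_rest between -0.012 and 0.012 m and z of pole_grip in the frame of pole_rest between 0.066 and 0.08 m and angle between the x axis of pole_grip and the x axis of pole_rest, either way round below 0.15 rad and angle between pole_grip's own x axis and vertical between 1.5 and 1.64 rad and linear speed of pole below 0.02 m/s); the robot touches nothing.
It fails at once if the gripper or arm touches the vent (over 1 N) (contact force between any of the fingers, the arm and vent_unit above 1 N).
It fails at once if the flap is slammed (closing faster than 2.5 rad/s) (velocity of joint vent_flap below -2.5 rad/s).
It fails at once if a bystander (bottle, jar, tub or cup) is moved over 30 mm (distance of any of detergent_center, softener_center, tub_center, cup_center from where it was at the start of the episode above 0.03 m).
It also fails if it takes over 67 s, if anything falls off the work surface, if the arm or the gripper's body presses on something with over 40 N, if the wrist force passes 120 N, or if a joint passes its speed limit or range.

## Working session

There is one attempt and no reset: what is moved stays moved. The work goes in short steps, Python scripts to look and compute and a tool call to move; the robot and the scene stay as the last step left them, time stands still between calls to the robot, and variables do not carry over. Pictures are saved under pics/ and viewed, at most 10 in all, crops included, and the job is handed in when it is done.

Besides the shell and the picture viewer there is one more tool, called after "Emit:" as a command line: name --argument value ..., lists and objects as JSON in quotes. carry_out: Moves the arm, as the interface text tells. Its arguments: {"type":"object","properties":{"targets":{"type":"array"}},"required":["targets"]}

```bash
mkdir -p pics; ls; python3 - <<'E'
from cell import robot
import cv2,numpy as np
for n in("side","top"):
    cv2.imwrite(f"pics/{n}0.png",robot.read_camera(n)[:,:,::-1]); c=robot.get_calibration(n); print(n,c)
    print("cam pos",-np.array(c["R"]).T@np.array(c["t"]))
s=robot.sense();print(s["tool_pos"],s["tcp_rot"],s["grip_width"],s["time"])
E
```

```text
pics
side {'vertical_fov': 44.53483156979898, 'cx': 332.4766831917149, 'cy': 238.78765472206283, 'R': array([[-0.8005231 , -0.59915622, -0.01321364],
       [-0.33042065,  0.45964967, -0.82434481],
       [ 0.49998496, -0.65554101, -0.56593377]]), 't': array([0.3699949 , 0.30485398, 1.19103928])}
cam pos [-0.19858222  0.86233381  0.93024312]
top {'vertical_fov': 43.65957617802349, 'cx': 328.718734261453, 'cy': 235.9456729405085, 'R': array([[-0.02819257, -0.99955608, -0.00963478],
       [-0.99787701,  0.02870869, -0.05845752],
       [ 0.05870817,  0.00796626, -0.9982434 ]]), 't': array([0.01972274, 0.47734495, 1.67245515])}
cam pos [ 0.37870081 -0.00731318  1.69761175]
[ 0.18128126 -0.62366077  0.2474909 ] [[ 9.60270809e-01  2.79069426e-01 -4.77972472e-04]
 [ 2.79069835e-01 -9.60269466e-01  1.60611921e-03]
 [-1.07636044e-05 -1.67569709e-03 -9.99998596e-01]] 0.0855245705645986 0.1
```

View pics/side0.png

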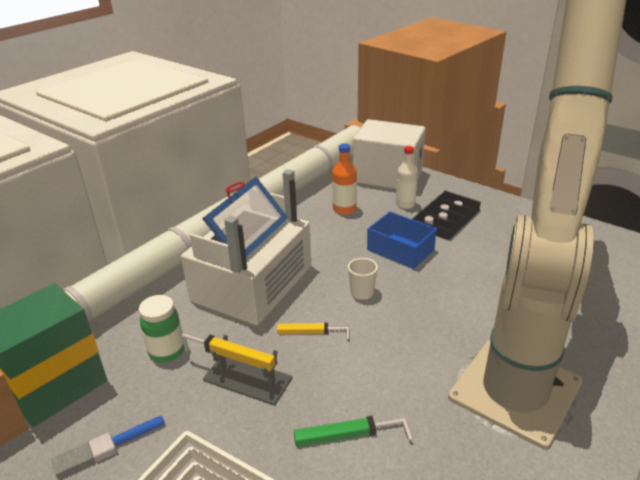

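View pics/top0.png

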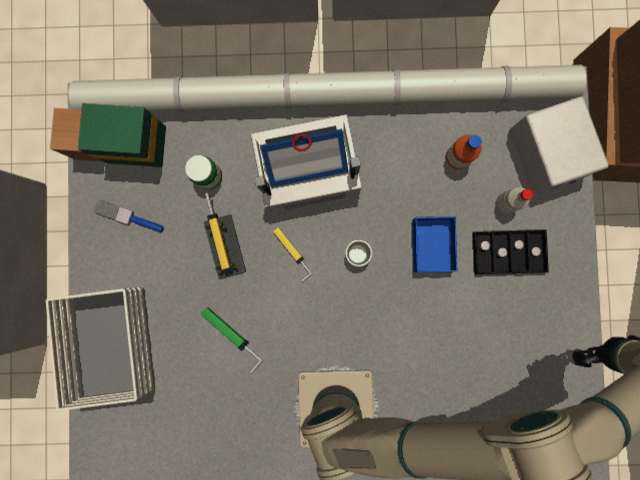

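The yellow candidates are the pole in the rest at top (219,243) and a smaller one lying at top (288,245). A green one is at (225,327). The pole in the rest is the larger yellow one, so it fits; I'll confirm it in a crop and measure.

```bash
cat > h.py <<'E'
from cell import robot
import cv2,numpy as np
class Cam:
    def __init__(s,n):
        c=robot.get_calibration(n);s.n=n;s.R=np.array(c["R"]);s.t=np.array(c["t"]);s.f=240/np.tan(np.radians(c["vertical_fov"]/2));s.c=np.array([c["cx"],c["cy"]]);s.o=-s.R.T@s.t
    def ray(s,p):
        d=s.R.T@np.append((np.array(p,float)-s.c)/s.f,1);return d/np.linalg.norm(d)
    def plane(s,p,z):
        d=s.ray(p);return s.o+d*(z-s.o[2])/d[2]
    def proj(s,X):
        q=s.R@np.array(X,float)+s.t;return s.c+s.f*q[:2]/q[2]
top,side=Cam("top"),Cam("side")
def tri(a,b):
    d1,d2=top.ray(a),side.ray(b);k=np.linalg.lstsq(np.c_[d1,-d2],side.o-top.o,rcond=None)[0]
    p,q=top.o+k[0]*d1,side.o+k[1]*d2;return (p+q)/2,np.linalg.norm(p-q)
def mask(im,lo,hi): return cv2.inRange(cv2.cvtColor(im,cv2.COLOR_RGB2HSV),lo,hi)
def blobs(m,amin=15):
    cs,_=cv2.findContours(m,cv2.RETR_EXTERNAL,cv2.CHAIN_APPROX_NONE);return [c for c in cs if cv2.contourArea(c)>=amin]
Y=((20,150,90),(32,255,255)); RED=((0,150,60),(6,255,255)); RED2=((172,150,60),(180,255,255))
E
python3 - <<'E'
from h import *
I={c.n:cv2.cvtColor(cv2.imread(f"pics/{c.n}0.png"),cv2.COLOR_BGR2RGB) for c in(top,side)}
for c in(top,side):
    for b in blobs(mask(I[c.n],*Y)):
        r=cv2.minAreaRect(b);print(c.n,"Y",np.round(r[0],1),np.round(r[1],1),r[2])
        if c is top: print([np.round(c.plane(p,.086),3).tolist() for p in cv2.boxPoints(r)])
    for b in blobs(mask(I[c.n],*RED)|mask(I[c.n],*RED2),8): 
        x=cv2.boundingRect(b);print(c.n,"R",x,cv2.contourArea(b), cv2.fitEllipse(b))
t=I["top"][:,:,::-1];a=cv2.resize(t[185:285,185:315],None,fx=3,fy=3,interpolation=2)
b=cv2.resize(t[110:210,245:375],None,fx=3,fy=3,interpolation=2)
s=I["side"][:,:,::-1];d=cv2.resize(s[175:275,180:310],None,fx=3,fy=3,interpolation=2);e=cv2.resize(s[310:410,170:300],None,fx=3,fy=3,interpolation=2)
cv2.imwrite("pics/crop1.png",np.vstack([np.hstack([a,b]),np.hstack([e,d])]))
E
```

```text
top Y [286.8 243.7] [37.3  6.9] 51.34019088745117
[[0.49, 0.157, 0.086], [0.502, 0.142, 0.086], [0.421, 0.081, 0.086], [0.41, 0.096, 0.086]]
top Y [219.  243.3] [51.9  8.7] 75.17352294921875
[[0.528, 0.33, 0.086], [0.533, 0.307, 0.086], [0.397, 0.274, 0.086], [0.391, 0.297, 0.086]]
top R (522, 189, 11, 11) 84.5 ((526.9978637695312, 194.0758514404297), (10.290034294128418, 10.661593437194824), 37.431278228759766)
top R (292, 134, 20, 17) 234.5 ((301.32427978515625, 141.97373962402344), (16.215368270874023, 18.575620651245117), 77.29364013671875)
side Y [241.4 353.2] [68.6 15.9] 17.70042610168457
side Y [ 51.8 367.4] [35.1 98.1] 69.51298522949219
side Y [300.5 328.5] [ 9. 47.] 90.0
side R (226, 182, 18, 14) 78.5 ((233.3486328125, 187.43856811523438), (6.626584053039551, 20.361530303955078), 59.60005569458008)
side R (405, 146, 9, 8) 43.0 ((408.5618591308594, 149.5213623046875), (7.234378337860107, 8.114995956420898), 86.83399963378906)
```

View pics/crop1.png

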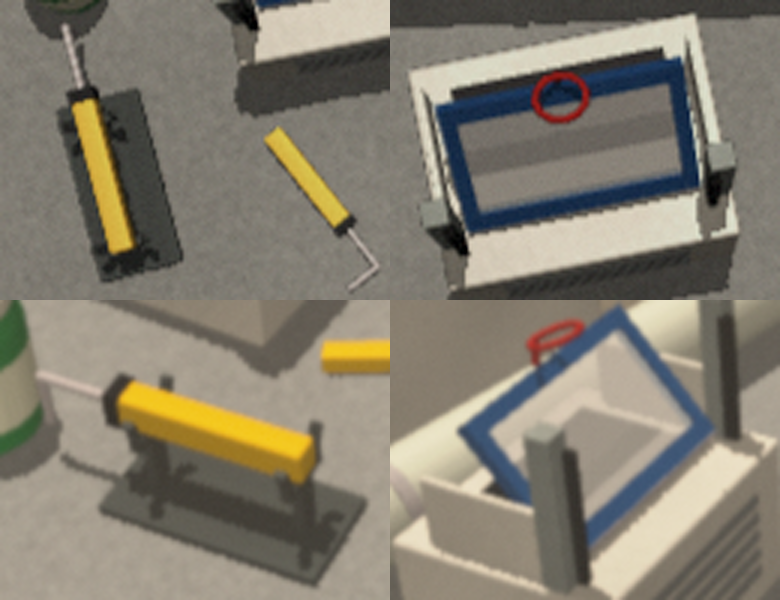

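The crop confirms it: the large yellow pole sits in the rest at top (219,243), hook end pointing up-image toward the jar. The smaller yellow pole lies loose on the table. The ring is at top (301.5,142) and side (235,188). The grey post tops are at top (260,181) and (355,162).

```bash
python3 - <<'E'
from h import *
np.set_printoptions(precision=4,suppress=True)
for a,b in(((301.4,142.2),(235,188)),((301.4,142.2),(234.5,188.5)),((301.4,142.2),(236,188))):print("eye",*tri(a,b))
p1,p2=top.plane((260,181),.275),top.plane((355,161.7),.275)
sp1=side.plane((180+(545-390)/3,175+(436-300)/3),.275)
print("posts",p1,p2,np.linalg.norm(p1-p2),"side left post",sp1)
h=(p1+p2)/2;u=p1-p2;yaw=np.degrees(np.arctan2(-u[0],u[1]));print("hinge",h,"yaw",yaw)
ex=np.array([np.cos(np.radians(yaw)),np.sin(np.radians(yaw)),0]);ey=np.array([-ex[1],ex[0],0])
e=tri((301.4,142.2),(235,188))[0];print("eye in vent",(e-h)@ex,(e-h)@ey,e[2])
for z in(.27,.28,.29):
    q=top.plane((301.4,142.2),z);print(z,q,(q-h)@ex,(q-h)@ey)
for t in(.5,.6,.7,.8):print(t,-.032*np.cos(t)+.14*np.sin(t),.148+.032*np.sin(t)+.14*np.cos(t))
B=[top.plane(np.array(p)/3+185,.006) for p in((58,117),(137,90),(183,262),(103,283))]
B=np.array(B);print(B);print("rest centre",B.mean(0),np.linalg.norm(B[0]-B[3]),np.linalg.norm(B[0]-B[1]),[np.degrees(np.arctan2(*(d[1::-1])))for d in(B[0]-B[3],B[1]-B[2])])
# handle ends triangulated: near-end top edge, collar/yellow edge
r=lambda p,o,k:np.array(p)
print("hook end top", top.plane((185+68/3,185+28/3),.069))
E
```

```text
eye [0.6903 0.0631 0.2695] 0.0014617712927756698
eye [0.691  0.0635 0.268 ] 0.00045311934852374246
eye [0.6894 0.0623 0.2696] 0.003706886768317014
posts [0.5988 0.1648 0.275 ] [ 0.6386 -0.0639  0.275 ] 0.23212213449294247 side left post [0.5912 0.1714 0.275 ]
hinge [0.6187 0.0504 0.275 ] yaw 9.870111452009992
eye in vent 0.07272996123727442 0.00015107931341920255 0.2694674479652113
0.27 [0.6908 0.0635 0.27  ] 0.07325104832095747 0.0005257443886167223
0.28 [0.6886 0.063  0.28  ] 0.07101227662898875 0.00041168130035814575
0.29 [0.6864 0.0625 0.29  ] 0.06877350493702003 0.00029761821209958457
0.5 0.039036933424096504 0.2862031758999867
0.6 0.05263920659819525 0.2816155452359961
0.7 0.06571552622017311 0.2756928722114345
0.8 0.07813523802682391 0.2684943342173879
[[0.5223 0.358  0.006 ]
 [0.5457 0.2827 0.006 ]
 [0.3821 0.2424 0.006 ]
 [0.3645 0.3181 0.006 ]]
rest centre [0.4536 0.3003 0.006 ] 0.16274866402368487 0.07885302382356926 [np.float64(14.183878271589103), np.float64(13.83447997842318)]
hook end top [0.5982 0.334  0.069 ]
```

```bash
cat >> h.py <<'E'
def go(points,yaws):
    """world TCP points -> cm in current tool axes, turn deg (tool down, yaw = world yaw of tool x)"""
    s=robot.sense();p=np.array(s["tool_pos"]);R=np.array(s["tcp_rot"]);y0=np.degrees(np.arctan2(R[1,0],R[0,0]))
    print("t",round(s["time"],2),"tcp",np.round(p,4),"yaw",round(y0,2),"tilt",np.round(R[2,:2],4),"w",round(s["grip_width"],4),"F",np.round(s["wrist_force"],1))
    for q,y in zip(points,yaws): print(np.round(100*R.T@(np.array(q)-p),2),"turn",round(y0-y,1),"rows",round(np.linalg.norm(np.array(q)-p)/.0625,1))
E
python3 - <<'E'
from h import *
go([(.45,-.35,.32),(.52,0,.32),(.462,.301,.2),(.462,.301,.071)],[13.8]*4)
E
```

```text
t 0.1 tcp [ 0.1813 -0.6237  0.2475] yaw 16.2 tilt [-0.     -0.0017] w 0.0855 F [ 0.  -0.6  0.2]
[ 33.44 -18.79  -7.22] turn 2.4 rows 6.2
[ 49.93 -50.45  -7.17] turn 2.4 rows 11.4
[ 52.76 -80.95   4.88] turn 2.4 rows 15.5
[ 52.76 -80.93  17.78] turn 2.4 rows 15.7
```

Emit:
carry_out --targets '[[0,[33.4,-18.8,-7.2],2.4],[0,[33.4,-18.8,-7.2],2.4],[0,[33.4,-18.8,-7.2],2.4],[0,[33.4,-18.8,-7.2],2.4],[0,[33.4,-18.8,-7.2],2.4],[0,[33.4,-18.8,-7.2],2.4],[0,[33.4,-18.8,-7.2],2.4],[0,[49.9,-50.4,-7.2],2.4],[0,[49.9,-50.4,-7.2],2.4],[0,[49.9,-50.4,-7.2],2.4],[0,[49.9,-50.4,-7.2],2.4],[0,[49.9,-50.4,-7.2],2.4],[0,[49.9,-50.4,-7.2],2.4],[0,[52.8,-80.9,4.9],2.4],[0,[52.8,-80.9,4.9],2.4],[0,[52.8,-80.9,4.9],2.4],[0,[52.8,-80.9,4.9],2.4],[0,[52.8,-80.9,4.9],2.4],[0,[52.8,-80.9,4.9],2.4],[0,[52.8,-80.9,4.9],2.4]]'

```text
time: 2.6
tool_pos: [0.4624, 0.2998, 0.1985]
tcp_rot: [[0.971, 0.24, -0.001], [0.24, -0.971, -0.001], [-0.002, 0.001, -1.0]]
wrist_force: [0.1, -1.1, -0.2]
grip_width: 0.0854
grasp_force: 0.0
```

```bash
python3 - <<'E'
from h import *
go([(.462,.301,.2),(.462,.301,.071)],[13.8]*2)
E
```

```text
t 2.6 tcp [0.4624 0.2998 0.1985] yaw 13.88 tilt [-0.0015  0.0012] w 0.0854 F [ 0.1 -1.1 -0.2]
[-0.01 -0.13 -0.15] turn 0.1 rows 0.0
[ 1.000e-02 -1.400e-01  1.275e+01] turn 0.1 rows 2.0
```

Emit:
carry_out --targets '[[0,[0,0,6],0],[0,[0,0,10],0],[0,[0,0,12.8],0],[0,[0,0,12.8],0],[0.4,[0,0,12.8],0],[0.8,[0,0,12.8],0],[1,[0,0,12.8],0],[1,[0,0,12.8],0],[1,[0,0,12.8],0],[1,[0,0,12.8],0],[1,[0,0,12.8],0]]'

```text
time: 3.98
tool_pos: [0.4632, 0.3005, 0.0724]
tcp_rot: [[0.971, 0.239, 0.001], [0.239, -0.971, 0.001], [0.002, -0.001, -1.0]]
wrist_force: [-1.4, -0.6, 6.1]
grip_width: 0.0209
grasp_force: 58.8
```

```bash
python3 - <<'E'
from h import *
go([],[])
E
```

```text
t 3.98 tcp [0.4632 0.3005 0.0724] yaw 13.82 tilt [ 0.0016 -0.0005] w 0.0209 F [-1.4 -0.6  6.1]
```

Emit:
carry_out --targets '[[1,[0,0,-1],0],[1,[0,0,-3],0],[1,[0,0,-7],0],[1,[0,0,-12],0],[1,[0,0,-18],0],[1,[0,0,-24],0],[1,[0,0,-28.9],0],[1,[0,0,-28.9],0]]'

```text
time: 4.97
tool_pos: [0.464, 0.301, 0.3648]
tcp_rot: [[0.971, 0.238, 0.007], [0.238, -0.971, 0.005], [0.008, -0.003, -1.0]]
wrist_force: [-0.4, -0.3, -2.3]
grip_width: 0.0211
grasp_force: 59.0
```

```bash
python3 - <<'E'
from h import *
go([(.5,.03,.36)],[9.9])
E
```

```text
t 4.97 tcp [0.464  0.301  0.3648] yaw 13.8 tilt [ 0.008 -0.003] w 0.0211 F [-0.4 -0.3 -2.3]
[-2.97 27.18  0.37] turn 3.9 rows 4.4
```

Emit:
carry_out --targets '[[1,[-0.7,5.5,0.2],1],[1,[-1.4,11,0.2],2],[1,[-2,16.5,0.2],3],[1,[-2.6,22,0.2],3.9],[1,[-3,27.2,0.2],3.9],[1,[-3,27.2,0.2],3.9],[1,[-3,27.2,0.2],3.9]]'

```text
time: 5.85
tool_pos: [0.4975, 0.0292, 0.3573]
tcp_rot: [[0.985, 0.172, -0.003], [0.172, -0.985, 0.001], [-0.002, -0.001, -1.0]]
wrist_force: [-0.2, -0.5, -2.0]
grip_width: 0.0214
grasp_force: 59.4
```

```bash
python3 - <<'E'
from h import *
go([],[])
T=robot.read_camera("top");S=robot.read_camera("side")
cv2.imwrite("pics/top1.png",T[:,:,::-1]);cv2.imwrite("pics/side1.png",S[:,:,::-1])
a=cv2.resize(T[110:250,240:380],(400,400),interpolation=2);b=cv2.resize(S[140:280,190:330],(400,400),interpolation=2)
cv2.imwrite("pics/crop2.png",np.hstack([a,b])[:,:,::-1])
E
```

```text
t 5.85 tcp [0.4975 0.0292 0.3573] yaw 9.91 tilt [-0.0024 -0.001 ] w 0.0214 F [-0.2 -0.5 -2. ]
```

View pics/crop2.png

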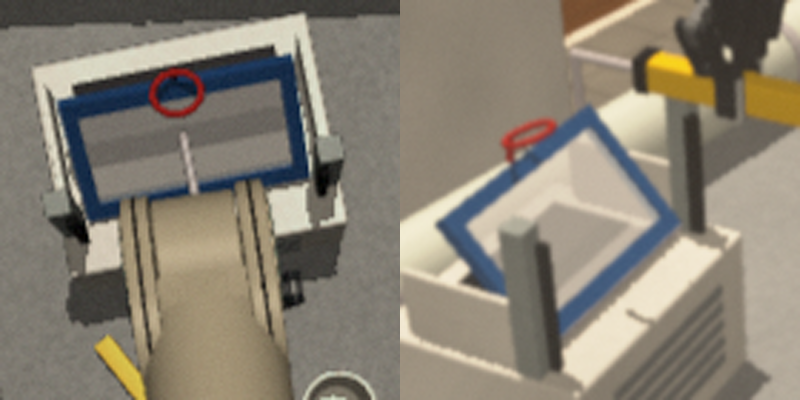

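The rod's bend shows at top (304,156.6) and side (250,158), short of the ring at top (302,142.5). Everything is upright and in grip. Next I locate the hook and the required shift.

```bash
python3 - <<'E'
from h import *
np.set_printoptions(precision=4,suppress=True)
T=cv2.cvtColor(cv2.imread("pics/top1.png"),cv2.COLOR_BGR2RGB)
for b in blobs(mask(T,*RED)|mask(T,*RED2),8): print(cv2.boundingRect(b),cv2.minEnclosingCircle(b))
print("bend tri",*tri((304,156.8),(250.3,158.2)))
end=top.plane((304.0,156.4),.356);print("end @.356",end)
s=robot.sense();p=np.array(s["tool_pos"]);R=np.array(s["tcp_rot"])
print("predicted end",p+R@[.140,0,.002])
eye=top.plane((301.9,142.2),.271);print("eye",eye)
tgt=eye.copy()-R@np.array([.136,0,.022]);print(tgt)
go([(.556,.0396,.36),tgt],[9.9]*2)
E
```

```text
(522, 189, 11, 11) ((527.2048950195312, 194.27049255371094), 5.713236331939697)
(292, 134, 20, 17) ((301.5, 142.0), 9.708344459533691)
bend tri [0.6385 0.0543 0.3565] 0.0002630816554881158
end @.356 [0.6394 0.0542 0.356 ]
predicted end [0.6356 0.0547 0.3555]
eye [0.6905 0.0623 0.271 ]
[0.5567 0.0385 0.2932]
t 5.95 tcp [0.4978 0.0303 0.3577] yaw 10.05 tilt [-0.0014 -0.0009] w 0.0213 F [ 0.6  0.6 -1.7]
[ 5.89  0.1  -0.24] turn 0.2 rows 0.9
[5.95 0.22 6.44] turn 0.2 rows 1.4
```

Emit:
carry_out --targets '[[1,[3,0,0],0.2],[1,[5.6,0.1,0],0.2],[1,[5.6,0.1,0],0.2],[1,[5.6,0.1,1],0.2],[1,[5.6,0.1,2],0.2],[1,[5.6,0.1,2],0.2]]'

```text
time: 6.7
tool_pos: [0.5526, 0.0373, 0.3372]
tcp_rot: [[0.986, 0.169, -0.003], [0.169, -0.986, -0.0], [-0.003, -0.0, -1.0]]
wrist_force: [0.0, 0.1, -1.5]
grip_width: 0.0209
grasp_force: 59.3
```

```bash
python3 - <<'E'
from h import *
go([],[])
T=robot.read_camera("top");S=robot.read_camera("side")
a=cv2.resize(T[115:175,270:330],(400,400),interpolation=2);b=cv2.resize(S[140:220,200:280],(400,400),interpolation=2)
cv2.imwrite("pics/crop3.png",np.hstack([a,b])[:,:,::-1])
E
```

```text
t 6.7 tcp [0.5526 0.0373 0.3372] yaw 9.71 tilt [-0.0026 -0.0002] w 0.0209 F [ 0.   0.1 -1.5]
```

View pics/crop3.png

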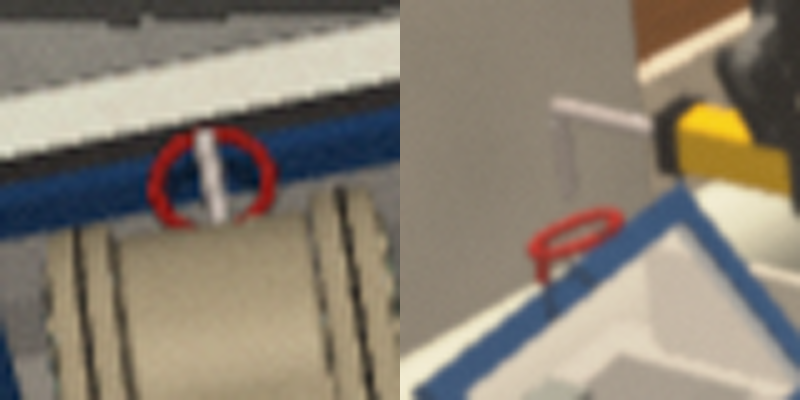

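```bash
python3 - <<'E'
from h import *
np.set_printoptions(precision=4,suppress=True)
print("end",top.plane((300.6,134.6),.335), "bend tri",*tri((300.6,134.8),(231.2,160.3)))
for a in((301.6,142),(301.9,142.2)):
  print("eye",top.plane(a,.271),*tri(a,(235.4,187)))
print("prong tip at z .291 (side)",side.plane((234.3,179),.291))
# what would eye centre px be in side for candidate
for X in((.6905,.063,.271),(.694,.063,.2685)):print(side.proj(X),top.proj(X))
go([],[])
E
```

```text
end [0.6943 0.0617 0.335 ] bend tri [0.6929 0.0613 0.3384] 0.0005242681234962098
eye [0.691 0.063 0.271] [0.69   0.0622 0.2719] 0.0021529834912462254
eye [0.6905 0.0623 0.271 ] [0.6899 0.0618 0.2716] 0.0013170138872850826
prong tip at z .291 (side) [0.6914 0.0599 0.291 ]
[234.5734 187.3484] [301.594  142.2229]
[233.597  187.8636] [301.6138 141.0112]
t 6.8 tcp [0.5535 0.0373 0.3383] yaw 9.7 tilt [-0.0002 -0.    ] w 0.0214 F [-0.5  0.3 -2.3]
```

The hook axis (0.690, 0.061) is over the eye (0.6905, 0.0625), so I'll descend.

Emit:
carry_out --targets '[[1,[0,-0.1,1],0],[1,[0,-0.1,2],0],[1,[0,-0.1,3],0],[1,[0,-0.1,3.8],0],[1,[0,-0.1,4.4],0],[1,[0,-0.1,4.4],0],[1,[0,-0.1,4.4],0],[1,[0,-0.1,4.4],0]]'

```text
time: 7.8
tool_pos: [0.5539, 0.0384, 0.2947]
tcp_rot: [[0.986, 0.169, 0.001], [0.169, -0.986, 0.0], [0.001, 0.0, -1.0]]
wrist_force: [0.4, 0.7, -2.7]
grip_width: 0.021
grasp_force: 59.3
```

```bash
python3 - <<'E'
from h import *
go([],[])
T=robot.read_camera("top");S=robot.read_camera("side")
a=cv2.resize(T[115:175,270:330],(400,400),interpolation=2);b=cv2.resize(S[150:230,200:280],(400,400),interpolation=2)
cv2.imwrite("pics/crop4.png",np.hstack([a,b])[:,:,::-1])
E
```

```text
t 7.8 tcp [0.5539 0.0384 0.2947] yaw 9.7 tilt [0.0008 0.    ] w 0.021 F [ 0.4  0.7 -2.7]
```

View pics/crop4.png

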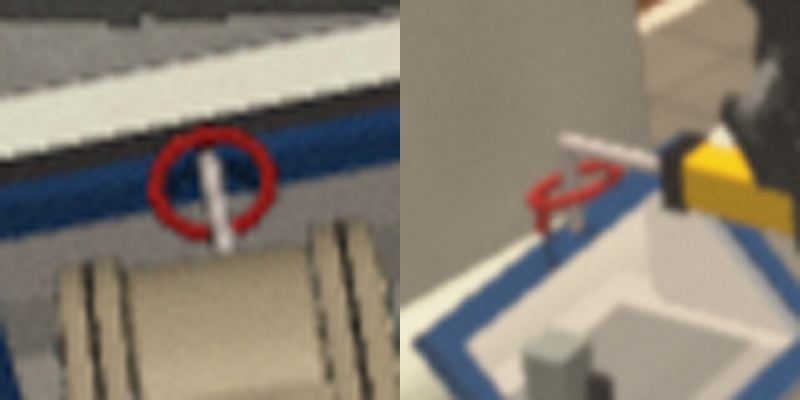

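The prong is down inside the red ring, seen at top crop (208,160) and side crop (575,215), and the flap has not moved. I'll pull along the eye's arc.

Emit:
carry_out --targets '[[1,[-0.7,0,0],0],[1,[-1.4,0,-0.1],0],[1,[-2.4,0,-0.5],0],[1,[-3.4,0,-1],0],[1,[-4.4,0,-1.3],0],[1,[-5.4,0,-1.6],0],[1,[-6.4,0,-1.8],0],[1,[-7.4,0,-1.9],0],[1,[-8.4,0,-2],0],[1,[-9.2,0,-2],0],[1,[-10,0,-1.9],0],[1,[-10.6,0,-1.8],0],[1,[-11.2,0,-1.7],0],[1,[-11.5,0,-1.7],0],[1,[-11.5,0,-1.7],0],[1,[-11.5,0,-1.7],0]]'

```text
time: 9.9
tool_pos: [0.4398, 0.0189, 0.3113]
tcp_rot: [[0.986, 0.169, -0.001], [0.169, -0.986, -0.0], [-0.001, -0.0, -1.0]]
wrist_force: [1.5, 0.5, -2.5]
grip_width: 0.0211
grasp_force: 59.1
```

```bash
python3 - <<'E'
from h import *
go([],[])
T=robot.read_camera("top");S=robot.read_camera("side")
m=mask(T,*RED)|mask(T,*RED2)
print([ (cv2.boundingRect(b)) for b in blobs(m,8)])
a=cv2.resize(T[120:220,245:345],(400,400),interpolation=2);b=cv2.resize(S[150:270,180:300],(400,400),interpolation=2)
cv2.imwrite("pics/crop5.png",np.hstack([a,b])[:,:,::-1])
E
```

```text
t 9.9 tcp [0.4398 0.0189 0.3113] yaw 9.7 tilt [-0.0012 -0.    ] w 0.0211 F [ 1.5  0.5 -2.5]
[(522, 189, 11, 11), (300, 167, 19, 25)]
```

View pics/crop5.png

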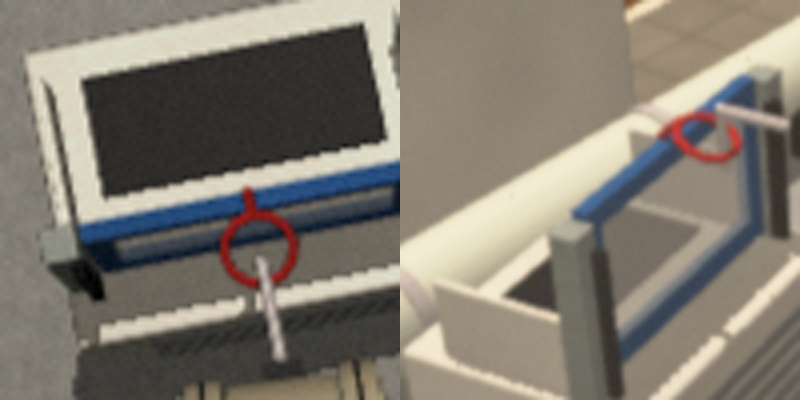

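The flap is nearly upright and the prong is still in the ring. I'll check the remaining angle.

```bash
python3 - <<'E'
from h import *
h=np.array([.6187,.0504]);y=np.radians(9.87);ex=np.array([np.cos(y),np.sin(y)])
for z in(.286,.2885,.2915):print(z,(top.plane((310,182),z)[:2]-h)@ex)
for t in(0,.05,.1,.15,.2):print(t,-.032*np.cos(t)+.14*np.sin(t),.148+.032*np.sin(t)+.14*np.cos(t))
E
```

```text
0.286 -0.028059154072854267
0.2885 -0.028445734637452917
0.2915 -0.028909631314971405
0 -0.032 0.28800000000000003
0.05 -0.024962924634743956 0.28942436987195697
0.1 -0.017863454958340887 0.2904952524716221
0.15 -0.010719335947649459 0.2912099711502011
0.2 -0.0035484241796111572 0.29156673948321576
```

Emit:
carry_out --targets '[[1,[-0.2,0,0],0],[1,[-0.3,0,0],0],[1,[-0.3,0,0],0]]'

```text
time: 10.38
tool_pos: [0.4391, 0.0187, 0.3119]
tcp_rot: [[0.986, 0.169, 0.004], [0.169, -0.986, 0.001], [0.004, 0.0, -1.0]]
wrist_force: [4.1, 0.7, -1.1]
grip_width: 0.0212
grasp_force: 59.4
```

Emit:
carry_out --targets '[[1,[-0.2,0,0],0],[1,[-0.4,0,0],0],[1,[-0.4,0,0],0],[1,[-0.4,0,0],0]]'

```text
time: 10.88
tool_pos: [0.4387, 0.0187, 0.3125]
tcp_rot: [[0.986, 0.169, 0.012], [0.169, -0.986, 0.002], [0.012, 0.0, -1.0]]
wrist_force: [14.5, 2.3, -7.1]
grip_width: 0.0208
grasp_force: 59.0
```

14.5 N with no motion means the flap is on its stop. I'll relax to the ring's centre.

Emit:
carry_out --targets '[[1,[0.4,0,0],0],[1,[0.8,0,0],0],[1,[1.3,0,0],0],[1,[1.7,0,0],0],[1,[1.7,0,0],0],[1,[1.7,0,0],0]]'

```text
time: 11.62
tool_pos: [0.4498, 0.0206, 0.3112]
tcp_rot: [[0.986, 0.168, -0.001], [0.168, -0.986, -0.0], [-0.001, 0.0, -1.0]]
wrist_force: [0.3, 0.1, -2.9]
grip_width: 0.0208
grasp_force: 59.9
```

```bash
python3 - <<'E'
from h import *
go([],[])
T=robot.read_camera("top");S=robot.read_camera("side")
m=mask(T,*RED)|mask(T,*RED2)
print([ (cv2.boundingRect(b)) for b in blobs(m,8)])
a=cv2.resize(T[150:210,280:340],(400,400),interpolation=2);b=cv2.resize(S[150:230,230:310],(400,400),interpolation=2)
cv2.imwrite("pics/crop6.png",np.hstack([a,b])[:,:,::-1])
E
```

```text
t 11.62 tcp [0.4498 0.0206 0.3112] yaw 9.7 tilt [-0.0007  0.    ] w 0.0208 F [ 0.3  0.1 -2.9]
[(521, 189, 12, 11), (300, 168, 19, 24)]
```

View pics/crop6.png

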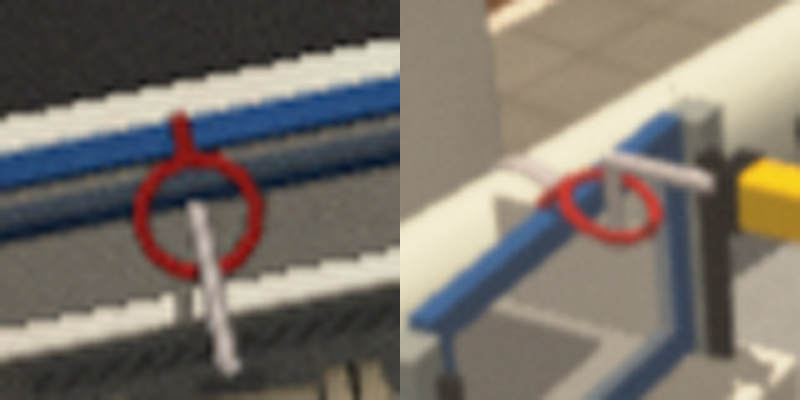

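The prong is centred in the ring and the flap is still shut, so I'll lift straight out.

Emit:
carry_out --targets '[[1,[0,0,-0.8],0],[1,[0,0,-1.8],0],[1,[0,0,-3],0],[1,[0,0,-4.5],0],[1,[0,0,-6.5],0],[1,[0,0,-7],0],[1,[0,0,-7],0],[1,[-2,0,-7],0],[1,[-4,0,-7],0],[1,[-4,0,-7],0]]'

```text
time: 12.98
tool_pos: [0.4093, 0.0136, 0.3808]
tcp_rot: [[0.986, 0.168, -0.002], [0.168, -0.986, -0.0], [-0.002, -0.0, -1.0]]
wrist_force: [0.3, -0.8, -1.9]
grip_width: 0.0209
grasp_force: 59.9
```

```bash
python3 - <<'E'
from h import *
T=robot.read_camera("top")
print([ (cv2.boundingRect(b)) for b in blobs(mask(T,*RED)|mask(T,*RED2),8)])
go([(.457,.299,.38),(.457,.299,.12)],[13.8]*2)
E
```

```text
[(522, 189, 11, 11), (300, 168, 19, 24)]
t 13.03 tcp [0.4105 0.0139 0.381 ] yaw 9.7 tilt [-0.0002 -0.    ] w 0.0212 F [ 0.5 -0.7 -1.9]
[  9.39 -27.32   0.1 ] turn -4.1 rows 4.6
[  9.39 -27.32  26.1 ] turn -4.1 rows 6.2
```

Ring box unchanged, so the flap stayed shut. Now back over the rest.

Emit:
carry_out --targets '[[1,[2,-5.5,0],-1],[1,[4,-11,0],-2],[1,[6,-16.5,0],-3],[1,[8,-22,0],-4.1],[1,[9.4,-27.3,0],-4.1],[1,[9.4,-27.3,4],-4.1],[1,[9.4,-27.3,10],-4.1],[1,[9.4,-27.3,16],-4.1],[1,[9.4,-27.3,22],-4.1],[1,[9.4,-27.3,25],-4.1],[1,[9.4,-27.3,25],-4.1],[1,[9.4,-27.3,25],-4.1]]'

```text
time: 14.52
tool_pos: [0.4585, 0.2998, 0.1321]
tcp_rot: [[0.971, 0.239, 0.002], [0.239, -0.971, 0.002], [0.002, -0.001, -1.0]]
wrist_force: [0.0, 0.2, -1.5]
grip_width: 0.0214
grasp_force: 59.8
```

```bash
python3 - <<'E'
from h import *
go([(.457,.299,.0735)],[13.8])
S=robot.read_camera("side");cv2.imwrite("pics/crop7.png",cv2.resize(S[270:420,150:350],(800,600),interpolation=2)[:,:,::-1])
E
```

```text
t 14.53 tcp [0.4585 0.2998 0.1321] yaw 13.8 tilt [ 0.002  -0.0011] w 0.0214 F [ 0.   0.2 -1.5]
[-0.17  0.05  5.86] turn 0.0 rows 0.9
```

View pics/crop7.png

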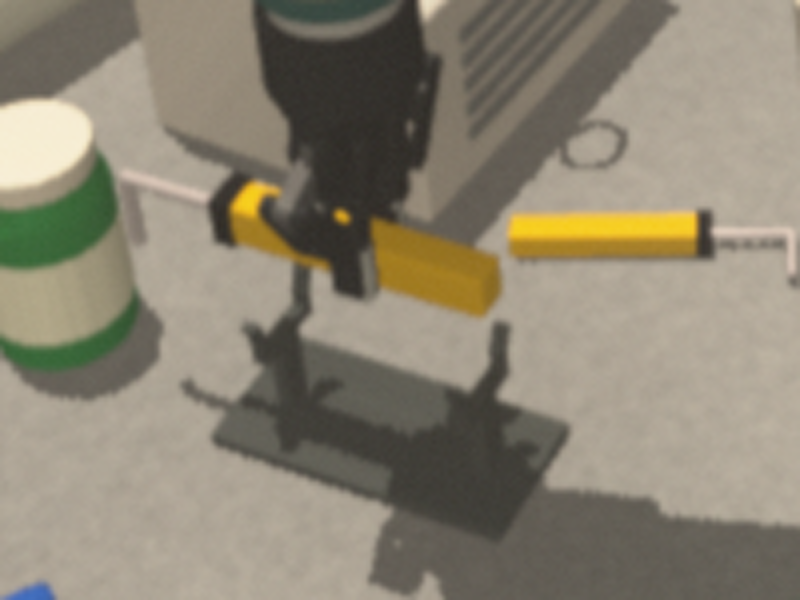

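The pole is level above the saddles. I'll lower it and release.

Emit:
carry_out --targets '[[1,[-0.1,0,2],0],[1,[-0.1,0,3.5],0],[1,[-0.1,0,4.8],0],[1,[-0.1,0,5.5],0],[1,[-0.1,0,5.9],0],[1,[-0.1,0,5.9],0],[1,[-0.1,0,5.9],0]]'

```text
time: 15.45
tool_pos: [0.4566, 0.2988, 0.0725]
tcp_rot: [[0.971, 0.239, 0.001], [0.239, -0.971, 0.0], [0.001, -0.0, -1.0]]
wrist_force: [0.3, 0.4, -2.3]
grip_width: 0.0213
grasp_force: 60.1
```

Emit:
carry_out --targets '[[1,[0,0,0.1],0],[1,[0,0,0.2],0],[1,[0,0,0.2],0]]'

```text
time: 15.82
tool_pos: [0.4566, 0.2988, 0.0724]
tcp_rot: [[0.971, 0.239, 0.001], [0.239, -0.971, 0.0], [0.001, -0.0, -1.0]]
wrist_force: [-3.4, -1.6, 15.5]
grip_width: 0.0213
grasp_force: 62.7
```

Seated (15 N upward). Easing off, opening and backing up.

Emit:
carry_out --targets '[[1,[0,0,-0.15],0],[0.7,[0,0,-0.15],0],[0.5,[0,0,-0.15],0],[0,[0,0,-0.15],0],[0,[0,0,-0.15],0],[0,[0,0,-0.15],0],[0,[0,0,-0.15],0],[0,[0,0,-3],0],[0,[0,0,-7],0],[0,[0,0,-13],0],[0,[0,0,-19],0],[0,[0,0,-24],0],[0,[-3,6,-26],0],[0,[-6,12,-26],0],[0,[-6,18,-26],0],[0,[-6,24,-26],0],[0,[-6,28,-26],0],[0,[-6,28,-26],0]]'

```text
time: 18.08
tool_pos: [0.4652, 0.0082, 0.3303]
tcp_rot: [[0.973, 0.231, 0.0], [0.231, -0.973, -0.002], [-0.0, 0.002, -1.0]]
wrist_force: [-0.5, 1.4, 0.4]
grip_width: 0.0857
grasp_force: 0.0
```

```bash
python3 - <<'E'
from h import *
go([],[])
T=robot.read_camera("top");S=robot.read_camera("side")
for b in blobs(mask(T,*Y),60):
    r=cv2.minAreaRect(b);P=[top.plane(p,.086) for p in cv2.boxPoints(r)];print(np.round(r[0],1),np.round(np.mean(P,0),4),r[2])
for b in blobs(mask(S,*Y),60): print("side",[np.round(v,1) for v in cv2.minAreaRect(b)])
print([ (cv2.boundingRect(b)) for b in blobs(mask(T,*RED)|mask(T,*RED2),8)])
T=T[90:300,150:500];S=S[120:420,120:480]
cv2.imwrite("pics/end.png",np.hstack([cv2.resize(T,(400,240)),cv2.resize(S,(400,240))])[:,:,::-1])
E
```

```text
t 18.07 tcp [0.4652 0.0082 0.3303] yaw 13.36 tilt [-0.0001  0.0017] w 0.0857 F [-0.5  1.4  0.4]
[286.7 243.6] [0.4561 0.1193 0.086 ] 51.34019470214844
[220.2 245.4] [0.4567 0.299  0.086 ] 75.0685806274414
side [array([244.6, 353.2]), array([68.3, 16.5]), np.float64(17.7)]
side [array([ 51.5, 367.5]), array([35.1, 97.6]), np.float64(69.5)]
side [array([300.5, 328.5]), array([ 9., 47.]), np.float64(90.0)]
[(522, 189, 11, 11), (300, 168, 19, 24)]
```

View pics/end.png

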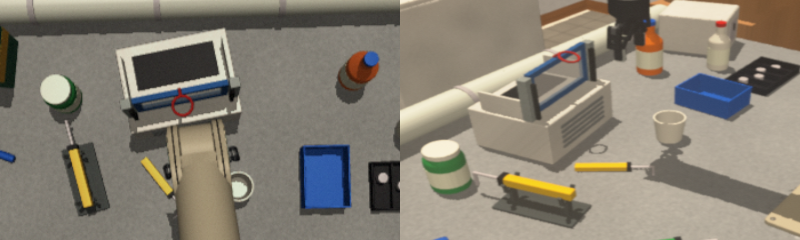

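The flap is upright (ring at top crop (182,104)), the pole is seated at (0.457, 0.299) in line with the rest, the bystanders are in place and the arm is clear.

```bash
python3 -c "
from cell import robot
print(robot.finish_job())"
```

```text
the job is handed in; nothing more can be done
None
```

I pulled the flap shut with the hook, laid the pole back in both saddles and handed the job in at about 18 s of the 67 s allowed. The last pictures showed the bystanders in place, but the system returned no verdict.

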